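# Shift the bottle roller from second to third and switch it on

### The arm

A 6-joint arm with a two-finger parallel gripper is mounted at the origin on a cart in front of the work surface, level with it; the furniture and walls round the work are solid. World frame = base frame: x ahead of the robot, y to its left, z up, the work surface at z = 0. Lengths are in mm, angles in rad, forces in N, time in s.
With the tool pointing down it reaches from about 275 to 825 mm from the base axis. Payload 4.9 kg.
Tool frame: the origin (TCP) lies at the very end of the fingers, on their centre line; the grasp point (between the pads) lies 19 mm behind it; z points along the fingers, y is the line along which they close (so a half turn about z gives the same grasp; the last joint's range is limited). The gripper opens to 85 mm and grips with 20 to 120 N. Pads are 22 mm wide; open, the fingers measure 114 mm over their backs; the gripper's body (76 mm by 85 mm) begins 54 mm behind the grasp point. The pads swing forward as they close: fully open they stand 13 mm farther back than shut.
Start: joints at [-1.474, 0.326, -0.193, 1.052, 0, 1.437], TCP at [125.827, -535.431, 231.281] pointing down, gripper open.
Joint ranges: [-2.65, 2.65], [-0.97, 1.79], [-1.3, 1.35], [-1.93, 2.1], [-1.47, 1.37], [-3.14, 3.14]. Speed limits (rad/s): [2.57, 2.57, 3.14, 3.14, 3.14, 3.14].

### API

Orientations are given as [roll, pitch, yaw] about the fixed x, y, z axes, in that order (R = Rz(yaw) Ry(pitch) Rx(roll)).
In Python, from bench import bot, solve_ik, imaging gives the robot as it stands. Calls block until the motion is done:
- bot.move_ptp(position, orientation): joint-space move of the TCP to a pose.
- bot.movel(position, rot=None, max_speed=150, threshold=None): straight line of the TCP; rot=None keeps the orientation; max_speed is the mean speed in mm/s. With threshold (N) it stops when the force on the tool has changed by that much, and returns True; else False.
- bot.move_j(angles): joint-space move.
- bot.grip(opening, effort=None): opening from 0.0 (shut) to 1.0 (fully open); effort is the grip in N (None keeps the last); returns when the fingers have stopped.
- bot.dwell(seconds).
- solve_ik(position, orientation): joint angles nearest the present ones, or None.
- bot.get_state(): the state.
- imaging.capture(name): name is "side" or "top" or "wrist"; returns the picture (480x640x3 uint8, blue, green, red); there is no depth.
- imaging.camera_model(name): a dict with "K" (3x3 intrinsics, pixels), "position" and "rotation" of the camera in the world. Camera axes: x right, y up, looking along -z (the intrinsics and any distortion apply to the point x, -y, -z); pixel columns grow to the right and rows downward; lengths in mm; the calibration is good to about 2 mm. A picture is of the moment at which its call begins: read the wrist's pose just before it. camera_model takes no time and is no camera call; for the wrist camera it gives the pose at the moment of the call.
A pose or a line that the arm cannot do raises bot.IKError and nothing moves.
- bot.sign_off(): hands the job in; it is judged then, once.
The state is a dict: "t": time; "qpos": joint angles; "joint_velocities": joint speeds; "effort": joint torques, N m; "tcp_pos": TCP position; "orientation": TCP orientation; "contact_force": force on the tool from outside, world axes, zero at the start; "wrist_torque": the same for the moment, N m; "opening": opening from 0.0 (shut) to 1.0 (fully open); "gripper_force": force on a finger pad.
Only numpy, scipy, OpenCV 4.12 (cv2) and the standard library are available. Lean on these libraries where they do the work, as an engineer would, in place of code of your own. Each camera call takes 0.05 s, during which the arm holds its last target. There are 200 camera calls.

### The job

The bottle roller is at rest with its gear lever in the second-gear slot, the left slot on the side near you. By pushing alone, without ever pinching the grip, bring the lever out of that slot, across the H-shaped gate and forward until it is fully home in third, the right slot on the far side. Only then switch the drive on by pressing the near half of the rocker switch all the way down, and leave the bottle on the rollers and the other things on the worktop where they are.

Things in the scene. Friction and masses are not known exactly. Their poses are not given: they have to be found in the camera images.
- roller: Bottle roller, fixed: grey gear case, deck 105 mm over the worktop (x -68 to 68, y -53 to 113 mm); two rollers and an end bracket lead off to its right as far as y = -253 mm, the bottle on them 129 mm high. Origin on the worktop under the gear lever's pivot, which is 70 mm up; x forward (away from the operator), y left, z up. The hood's raised sash crosses above its front, 555 mm up.
- gate: Steel H-gate plate on the deck, 84 (x) x 76 (y) x 5 mm, origin at its centre, 115 mm over the worktop. Two slots along x, 14 mm wide, at y = +15 (left) and -15 mm (right), from x = -27 to +27; cross channel along y at x = -7.5 to 7.5, tooth corners rounded 5 mm. First = left far, second = left near, third = right far, fourth = right near; the cross channel is neutral.
- lever_forward (a joint): Fore-and-aft tilt f of the gear lever, rad: 0 = in neutral, in line with the cross channel, positive = forward (roller's +x), about +-0.43 at the slot ends. It can cross only within about 0.04 of 0 (rounded corners help from 0.1). Shaft 11 mm thick, no spring, friction keeps it where left; 2 to 3 N at the grip moves it.
- lever_across (a joint): Sideways tilt a of the gear lever, rad: positive = right (roller's -y), about -0.32 in the left slot, +0.32 in the right one, stops near +-0.35; same friction. A point r up the lever from its pivot lies at x = r sin f, y = -r sin a cos f, z = 70 mm + r cos a cos f of the roller's axes.
- lever_grip (a point): Centre of the lever's black grip, a rounded upright block 30 x 30 mm and 43 mm high, 85 mm above the pivot along the lever (the grip spans 64 to 107 mm from the pivot). Axes: z along the lever, x to its far face, y to its left face.
- grip_near: Face of the grip towards the operator (-x). Origin at the lever's pivot, the face is 15 mm from the lever's axis, 23 mm wide, 40 mm high. It turns with the lever.
- grip_far: The same, face of the grip away from the operator (+x).
- grip_left: The same, left face of the grip (+y).
- grip_right: The same, right face of the grip (-y).
- drive_switch (a joint): Rocker switch of the drive, rad: 0 = off (far half down, near half up), 0.4 = on (near half fully down). It stays where it is left; about 3.5 N on the near half tips it.
- switch_near_half (a point): The spot to press: top of the near half of the grey rocker (50 mm along x, 22 mm wide) on the deck, left of the gate, 18 mm from its pivot line, which lies along y at x = -15, y = 75, z = 114.5 mm of the roller's axes. Off, this spot is about 124 mm above the worktop; it sinks 7 mm to on.
- sample_bottle: White plastic bottle, 62 mm thick and 120 mm long, lying loose on the two rollers along the roller's y. Origin at the centre of its base, z along its axis. Stays there.
- diluent_bottle: Small white bottle, 37 mm thick and 94 mm high, standing on the worktop behind the rollers. Origin under its centre. A bystander.
- timer: White timer, 61 x 65 x 18 mm, lying on the worktop right of the machine. Origin under its centre. A bystander.
- steel_spatula: Steel micro-spatula, 198 mm long, 10 mm wide, 7 mm high, lying on the worktop right of the machine. Origin under its centre. A bystander.

How it is judged:
By the outcome, as a careful person would: the job done as asked, in the order asked, and still so for the second after the job is handed in, with the robot touching nothing.
It also fails if it takes over 70 s, if anything falls off the work surface, if the arm or the gripper's body presses on something with over 40 N, if the wrist force passes 120 N, or if a joint passes its speed limit or range.

## Working session

There is one attempt and no reset: what is moved stays moved. The work goes in short steps, each a Python script; the robot and the scene stay as the last script left them, time stands still between calls to the robot, and variables do not carry over. Pictures are saved under pics/ and viewed, at most 10 in all, crops included, and the job is handed in when it is done.

```bash
ls; mkdir -p pics
python3 - <<'E'
from bench import bot, imaging
import cv2,numpy as np
for n in("side","top"):
    im=imaging.capture(n); cv2.imwrite(f"pics/{n}0.png",im)
    m=imaging.camera_model(n); print(n,np.round(m["K"],1).tolist(),np.round(m["position"],1),np.round(m["rotation"],3).tolist(),[k for k in m], m.get("distortion"))
s=bot.get_state(); print(s["t"],s["orientation"],s["contact_force"])
E
```

```text
pics
side [[460.0, 0.0, 316.9], [0.0, 460.0, 238.3], [0.0, 0.0, 1.0]] [ 524.7 1026.4  722.3] [1.012, -0.009, -3.137] ['K', 'position', 'rotation'] None
top [[590.2, 0.0, 320.0], [0.0, 590.2, 233.5], [0.0, 0.0, 1.0]] [  94.   167.3 1085.8] [0.439, 0.01, -1.796] ['K', 'position', 'rotation'] None
0.1 [-3.14006021e+00 -2.17464070e-04  2.30848048e-01] [ 0.29495403  0.70449578 -0.14753242]
```

View pics/side0.png

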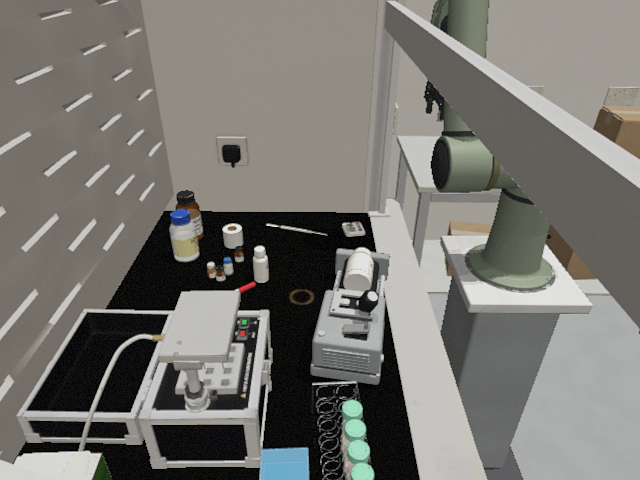

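View pics/top0.png

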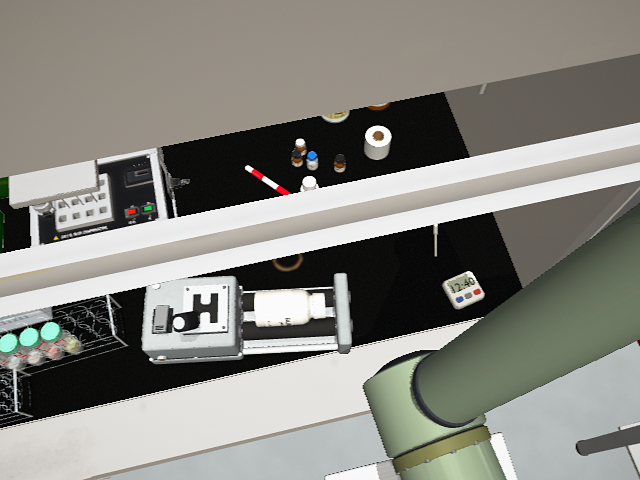

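The side view shows the machine near (350,310) with the black grip at (368,300). In the top view the gate plate is near (206,310), the rocker at (162,320) and the grip at (184,322). I'll enlarge the top view and get the first coordinates.

```bash
cat > h.py <<'E'
import numpy as np,cv2
from scipy.spatial.transform import Rotation as R
from bench import bot, imaging, solve_ik
def ray(m,px):
    Rm=np.array(m["rotation"]); Rm=R.from_euler("xyz",Rm).as_matrix() if Rm.shape==(3,) else Rm
    K=np.array(m["K"]); d=np.linalg.solve(K,[px[0],px[1],1.]); d=Rm@(d*[1,-1,-1]); return np.array(m["position"],float),d
def onz(m,px,z):
    p,d=ray(m,px); return p+d*(z-p[2])/d[2]
def tri(m1,a,m2,b):
    p,d=ray(m1,a);q,e=ray(m2,b); s=np.linalg.lstsq(np.c_[d,-e],q-p,rcond=None)[0]
    A,B=p+d*s[0],q+e*s[1]; return (A+B)/2,np.linalg.norm(A-B)
E
python3 - <<'E'
from h import *
t=imaging.camera_model("top"); s=imaging.camera_model("side")
for n,px,z in(("gate",(206,309),117),("rock",(162,320),120),("grip",(182,322),150)): print(n,onz(t,px,z).round())
for n,px,z in(("grip",(369,299),150),("timer",(353,229),18)): print(n,onz(s,px,z).round())
print("timer top",onz(t,(463,290),18))
im=cv2.imread("pics/top0.png")[260:375,130:360]; cv2.imwrite("pics/topz.png",cv2.resize(im,None,fx=3.4,fy=3.4,interpolation=cv2.INTER_CUBIC))
E
```

```text
gate [445. 298. 117.]
rock [441. 373. 120.]
grip [419. 335. 150.]
grip [421. 332. 150.]
timer [ 416. -153.   18.]
timer top [ 406.29036935 -172.88734836   18.        ]
```

View pics/topz.png

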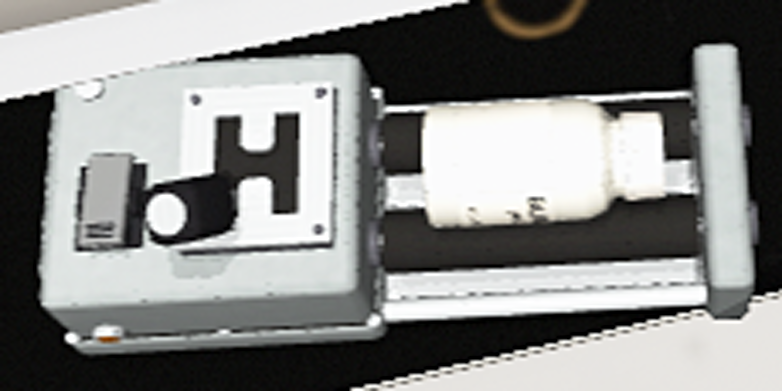

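The zoom shows gate screws at (196,99), (320,92) and (319,230), and the lever leaning into the left near slot, as described. Next I need the roller's frame, the sash location and the arm geometry, to get clearance under the sash.

Run:
```python
from h import *
t=imaging.camera_model("top"); s=imaging.camera_model("side")
z=lambda a,b:(130+a/3.4-.35,260+b/3.4-.35)
P=[onz(t,z(*c),117.5)[:2] for c in((196,99),(320,92),(319,230))]
C=(P[0]+P[2])/2; print("gate",C.round(1)," yawx",np.arctan2(*(P[1]-P[2])[::-1])," yawy",np.arctan2(*(P[0]-P[1])[::-1])-np.pi/2, np.linalg.norm(P[1]-P[2]),np.linalg.norm(P[0]-P[1]))
print("rock",[onz(t,z(*c),120)[:2].round() for c in((90,160),(132,152),(125,240),(78,245))])
print("case front edge",[onz(t,z(*c),105)[:2].round() for c in((42,300),(370,308),(60,62),(368,60))])
for px in((0,253),(0,308),(320,175),(320,258),(640,60),(640,195)): print("sash",px,onz(t,px,555).round())
for px in((400,0),(640,100),(640,215)): print("sash side",px,onz(s,px,555).round())
# fit planar arm
A=[];b=[];
for r in(350,420,480,540,600,680):
  for h in(130,200,300):
    for pt in(0,.3,-.3):
      rot=(R.from_euler("z",0)*R.from_euler("y",pt)*R.from_euler("x",np.pi)).as_euler("xyz")
      q=solve_ik([r,0,h],rot)
      if q is None: continue
      q=np.array(q); A.append(q); b.append((r,h))
A=np.array(A);b=np.array(b)
u=[A[:,1],A[:,1]-A[:,2],A[:,1]-A[:,2]+A[:,3]]
print(np.c_[b,A][:6].round(3))
M=[];y=[]
lat=None
for lat in(0,73):
  M=[];y=[]
  for i,(r,h) in enumerate(b):
    rr=np.sqrt(r*r-lat**2) 
    M.append([np.sin(u[0][i]),np.cos(u[0][i]),np.sin(u[1][i]),np.cos(u[1][i]),np.sin(u[2][i]),np.cos(u[2][i]),1,0]);y.append(rr)
    M.append([np.cos(u[0][i]),-np.sin(u[0][i]),np.cos(u[1][i]),-np.sin(u[1][i]),np.cos(u[2][i]),-np.sin(u[2][i]),0,1]);y.append(h)
  x,res,rk,_=np.linalg.lstsq(np.array(M),np.array(y),rcond=None); print(lat,x.round(1),res,rk)
```

```text
gate [446.9 298.8]  yawx -0.16327926855457336  yawy -0.1695980510983528 72.83048040660978 63.426526694905256
rock [array([467., 380.]), array([466., 359.]), array([422., 368.]), array([424., 391.])]
case front edge [array([405., 415.]), array([365., 256.]), array([530., 393.]), array([494., 236.])]
sash (0, 253) [389. 428. 555.]
sash (0, 308) [331. 428. 555.]
sash (320, 175) [403. 102. 555.]
sash (320, 258) [312. 123. 555.]
sash (640, 60) [ 468. -289.  555.]
sash (640, 195) [ 306. -210.  555.]
sash side (400, 0) [  195. -1070.   555.]
sash side (640, 100) [ 89. 398. 555.]
sash side (640, 215) [280. 721. 555.]
[[ 3.500e+02  1.300e+02 -2.120e-01  7.000e-02 -8.150e-01  6.860e-01
   0.000e+00  2.930e+00]
 [ 3.500e+02  1.300e+02 -1.680e-01  3.120e-01 -5.570e-01  9.980e-01
  -4.900e-02  2.981e+00]
 [ 3.500e+02  1.300e+02 -2.870e-01 -1.520e-01 -1.083e+00  3.510e-01
   8.400e-02  2.867e+00]
 [ 3.500e+02  2.000e+02 -2.120e-01 -2.300e-02 -7.000e-01  8.940e-01
   0.000e+00  2.930e+00]
 [ 3.500e+02  2.000e+02 -1.680e-01  2.300e-01 -4.630e-01  1.175e+00
  -4.900e-02  2.981e+00]
 [ 3.500e+02  2.000e+02 -2.870e-01 -2.720e-01 -9.480e-01  6.060e-01
   8.400e-02  2.867e+00]]
0 [5.073e+02 1.300e+00 6.960e+01 3.967e+02 5.000e-01 4.242e+02 7.500e+00
 3.115e+02] [78.80261616] 8
73 [5.123e+02 2.000e-01 6.870e+01 3.981e+02 4.000e-01 4.287e+02 1.100e+00
 3.123e+02] [59.01267018] 8
```

```bash
cat >> h.py <<'E'
O=np.array([446.9,298.8,0]); YAW=-0.166; M=R.from_euler("z",YAW)
def rot(th,az): # tool tilted th from vertical, pointing out along azimuth az
    return (R.from_euler("z",az)*R.from_euler("y",-th)*R.from_euler("x",np.pi)).as_euler("xyz")
def W(x,y,z): return O+M.apply([x,y,z])
def joints(q,lat=73): # elbow, wrist approx
    c,s=np.cos(q[0]),np.sin(q[0]);u=q[1]-q[2]
    r1,z1=507*np.sin(q[1]),312+507*np.cos(q[1]); r2,z2=r1+69*np.sin(u)+397*np.cos(u),z1+69*np.cos(u)-397*np.sin(u)
    f=lambda r,z:np.round([r*c-lat*s,r*s+lat*c,z]) ; return f(r1,z1),f(r2,z2)
E
python3 - <<'E'
from h import *
s=imaging.camera_model("side");t=imaging.camera_model("top")
print("post",onz(s,(372,212),0).round(),onz(s,(386,213),0).round(), "bench corner top",onz(t,(522,291),0).round())
# sash edges: plane-plane triangulation
def plane(m,a,b):
    p,d=ray(m,a);_,e=ray(m,b);n=np.cross(d,e);n/=np.linalg.norm(n);return n,n@p
S={"s_low":(s,(388,10),(636,212)),"s_up":(s,(402,3),(636,97))}
T={"t_low":(t,(0,308),(320,258)),"t_up":(t,(0,253),(320,175))}
for a,A in S.items():
  for b,B in T.items():
    n1,c1=plane(*A);n2,c2=plane(*B)
    for y in(0,300): print(a,b,y,np.linalg.solve(np.array([n1,n2,[0,1,0]]),[c1,c2,y]).round())
st=bot.get_state(); print("start",joints(st["qpos"]))
def show(n,p,o):
    q=solve_ik(p,o); print(n,np.round(p),None if q is None else (np.round(q,2),*joints(q)))
for az in(-1.34,-.8,0,.6):
  show("sweep%.1f"%az,[370*np.cos(az),370*np.sin(az),231],rot(.6,az))
for th in(.5,.65,.8):
  for da in(0,-.3):
    for x,y in((-80,24),(0,63),(12,-24)):
      show(f"push{th}{da}",W(x,y,140),rot(th,YAW+da))
E
```

```text
post [ 344. -293.    0.] [ 299. -287.    0.] bench corner top [ 384. -289.    0.]
s_low t_low 0 [300.   0. 565.]
s_low t_low 300 [315. 300. 576.]
s_low t_up 0 [374.   0. 614.]
s_low t_up 300 [364. 300. 609.]
s_up t_low 0 [282.   0. 609.]
s_up t_low 300 [295. 300. 623.]
s_up t_up 0 [361.   0. 636.]
s_up t_up 300 [346. 300. 640.]
start (array([  88., -155.,  792.]), array([ 125., -532.,  655.]))
sweep-1.3 [  85. -360.  231.] (array([-1.72, -0.49, -1.11,  0.39,  0.21,  2.82]), array([108., 227., 758.]), array([  54., -132.,  584.]))
sweep-0.8 [ 258. -265.  231.] (array([-1.18, -0.49, -1.11,  0.39,  0.21,  2.82]), array([-24., 250., 758.]), array([114., -86., 584.]))
sweep0.0 [370.   0. 231.] (array([-0.38, -0.49, -1.11,  0.39,  0.21,  2.82]), array([-196.,  157.,  758.]), array([141.,  22., 584.]))
sweep0.6 [305. 209. 231.] (array([ 0.22, -0.49, -1.11,  0.39,  0.21,  2.82]), array([-251.,   19.,  758.]), array([104.,  98., 584.]))
push0.50 [372. 336. 140.] (array([ 0.83,  0.2 , -0.76,  0.32, -0.41, -2.21]), array([ 14., 123., 809.]), array([204., 333., 522.]))
push0.50 [457. 361. 140.] 
[... 1550 characters left out ...]
.]), array([131., 331., 464.]))
push0.80 [457. 361. 140.] (array([ 0.86,  0.34, -0.79, -0.05, -0.66, -2.28]), array([ 55., 177., 790.]), array([205., 352., 459.]))
push0.80 [455. 273. 140.] (array([ 0.72,  0.24, -0.99, -0.24, -0.59, -2.43]), array([ 41., 134., 805.]), array([190., 264., 454.]))
push0.8-0.3 [372. 336. 140.] (array([ 1.02,  0.39, -0.66,  0.44, -0.8 , -1.69]), array([ 37., 201., 782.]), array([171., 422., 472.]))
push0.8-0.3 [457. 361. 140.] (array([ 0.91,  0.46, -0.54,  0.38, -0.78, -1.85]), array([ 79., 221., 767.]), array([246., 437., 471.]))
push0.8-0.3 [455. 273. 140.] (array([ 0.8 ,  0.34, -0.77,  0.16, -0.75, -2.  ]), array([ 65., 171., 791.]), array([233., 343., 467.]))
```

```bash
cat >> h.py <<'E'
def rot2(th,az): # same, turned half about tool z
    return (R.from_euler("xyz",rot(th,az))*R.from_euler("z",np.pi)).as_euler("xyz")
TH=.75; PUSH=rot2(TH,YAW)
def rep(n=""):
    s=bot.get_state(); print(n,"t%.1f"%s["t"],"mach",M.inv().apply(np.array(s["tcp_pos"])-O).round(1),"F",M.inv().apply(s["contact_force"]).round(1))
def snap(n,f,crop=None,k=1):
    im=imaging.capture(n)
    if crop: a,b,c,d=crop; im=im[b:d,a:c]
    cv2.imwrite("pics/"+f,cv2.resize(im,None,fx=k,fy=k,interpolation=cv2.INTER_CUBIC))
E
python3 - <<'E'
from h import *
bot.grip(0.0,30)
for az in(-1.34,.4):
    p=[340*np.cos(az),340*np.sin(az),231]; q=solve_ik(p,rot2(.4,az)); print(np.round(q,2),joints(q))
    bot.move_j(q); rep(az)
q=solve_ik(W(-110,24,200),PUSH); print(np.round(q,2),joints(q)); bot.move_j(q); rep("pre")
snap("wrist","w1.png"); snap("top","t1.png",(100,230,330,380),3)
E
```

```text
[-1.68 -0.42 -0.98  0.63  0.13 -0.31] (array([ 95., 197., 775.]), array([  55., -174.,  623.]))
-1.34 t2.4 mach [-259.9 -682.8  231.6] F [-0.2  0.6 -0.5]
[ 0.06 -0.42 -0.98  0.63  0.13 -0.31] (array([-210.,   60.,  775.]), array([162.,  83., 623.]))
0.4 t4.2 mach [-104.  -186.6  231. ] F [ 0.6  0.1 -0.5]
[ 1.03  0.12 -0.81  0.31 -0.69  1.08] (array([-31.,  90., 815.]), array([118., 340., 537.]))
pre t5.5 mach [-109.4   23.3  200. ] F [ 0.1 -0.2  0.2]
```

View pics/w1.png

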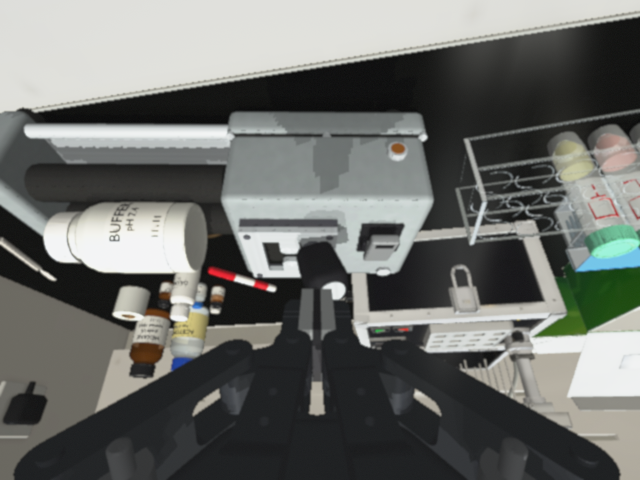

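The wrist picture is upside down. It shows the grip at (322,265) straight ahead of the finger tips at (318,295), which confirms the frame. Next I push towards neutral.

Run:
```python
from h import *
bot.movel(W(-85,25,139)); rep("behind")
print(bot.movel(W(-23,26,140),max_speed=40,threshold=15)); rep("pushed")
snap("wrist","w2.png",(200,100,460,320),2.5); snap("top","t2.png",(130,250,300,360),4)
```

```text
behind t6.2 mach [-84.6  24.6 139.4] F [0.2 0.3 0.5]
False
pushed t7.9 mach [-23.  26. 140.] F [-1.2 -1.2 -0.2]
```

View pics/t2.png

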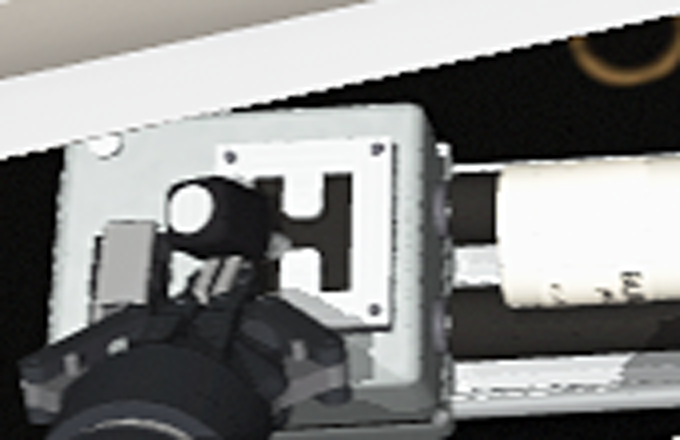

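The lever's white cap is now at zoom (190,209), level with the cross channel. I'll check f by casting a ray through the cap, then move to the left side.

Run:
```python
from h import *
t=imaging.camera_model("top")
c=lambda a,b:(130+a/4-.4,250+b/4-.4)
p=M.inv().apply(onz(t,c(190,209),171.6)-O); print("cap",p.round(1),"f~",np.arcsin(p[0]/107).round(3),"expect y 33.7")
p=M.inv().apply(onz(imaging.camera_model("top"),(130+167.5/3.4-.4,260+216/3.4-.4),70+107*.95*.91)-O); print("cap before",p.round(1),"expect x -44.6 y 30.6")
bot.movel(W(-60,40,150)); bot.movel(W(-60,75,155)); bot.movel(W(6,75,155)); rep("left"); bot.movel(W(6,72,147)); rep("left")
snap("wrist","w3.png",(200,100,460,320),2.5)
```

```text
cap [ -5.3  35.3 171.6] f~ -0.05 expect y 33.7
cap before [-38.5  33.1 162.5] expect x -44.6 y 30.6
left t9.4 mach [  5.5  73.7 154.3] F [ 0.  -0.  -0.1]
left t9.7 mach [  4.8  71.3 146.2] F [-0.7  0.8  0.6]
```

View pics/w3.png

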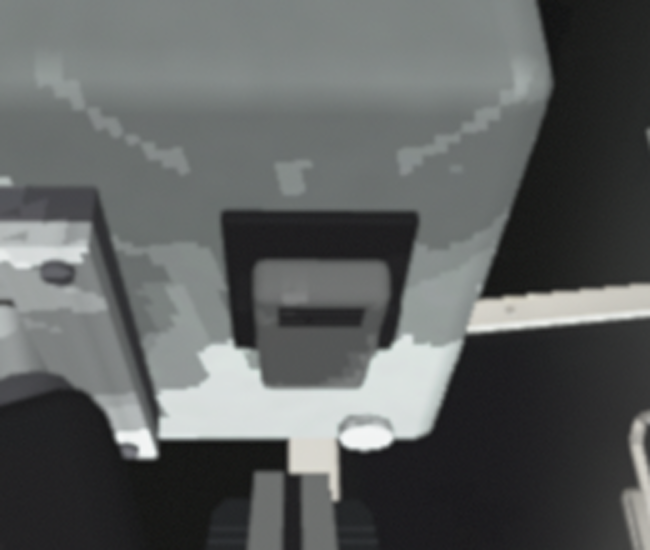

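The finger is now left of the grip and above the rocker, which is untouched. Next I push right with a force limit.

Run:
```python
from h import *
hit=bot.movel(W(6,2,147),max_speed=40,threshold=10); print(hit); rep("right")
snap("top","t4.png",(130,250,300,360),4)
```

```text
False
right t11.6 mach [  5.9   1.8 146.8] F [-0.1  1.2 -0.5]
```

View pics/t4.png

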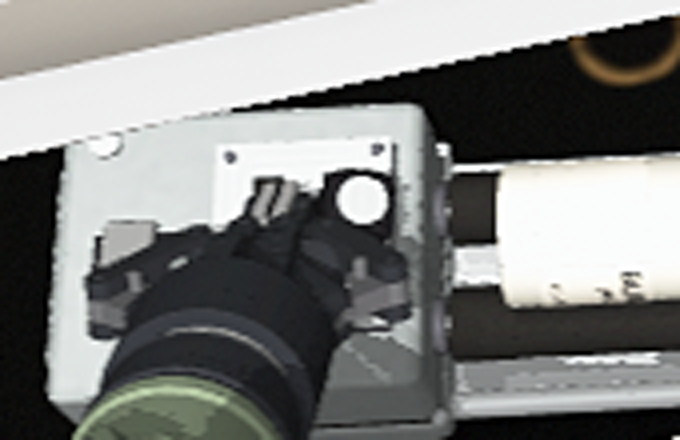

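The lever crossed, and its cap is now at zoom (363,200) on the right. I'll push on to the stop and check the angle.

Run:
```python
from h import *
t=imaging.camera_model("top")
p=M.inv().apply(onz(t,(130+363/4-.4,250+200/4-.4),171.6)-O); print("cap",p.round(1),"a~",-np.arcsin(p[1]/107).round(3))
print(bot.movel(W(6,-14,147),max_speed=30,threshold=8)); rep("right stop")
```

```text
cap [ -5.9 -35.  171.6] a~ 0.334
True
right stop t11.9 mach [  5.9   0.4 147.1] F [ 0.9  2.5 -0.2]
```

Run:
```python
from h import *
bot.movel(W(4,12,148)); bot.movel(W(-60,12,150)); bot.movel(W(-60,-25,140)); rep("behind")
print(bot.movel(W(28,-25,140),max_speed=40,threshold=10)); rep("home?")
snap("top","t5.png",(130,250,300,360),4)
```

```text
behind t13.2 mach [-59.2 -25.1 140.2] F [ 0.4  0.7 -0.1]
True
home? t14.8 mach [ 14.1 -25.  138.5] F [-5.1  0.8  5.5]
```

View pics/t5.png

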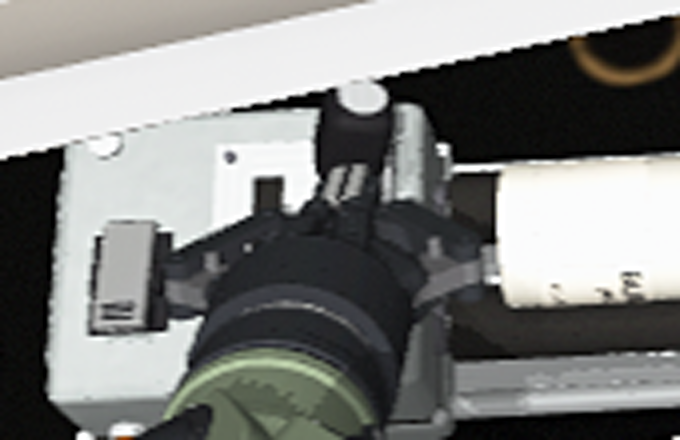

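The cap is at zoom (363,97), at the far right slot end, and the force stop agrees with the predicted end (x≈20). I'll give it one more firm push, back off and look.

Run:
```python
from h import *
print(bot.movel(W(22,-25,140),max_speed=30,threshold=12)); rep("firm")
bot.movel(W(-50,-25,142)); bot.movel(W(-60,75,160)); rep("off")
bot.movel(W(-27,75,148)); snap("top","t6.png",(130,250,300,360),4)
```

```text
True
firm t15.1 mach [ 14.6 -25.  138.4] F [-8.3 -0.8  8.3]
off t16.5 mach [-60.   73.9 159.3] F [ 0.4 -0.4 -0.1]
```

View pics/t6.png

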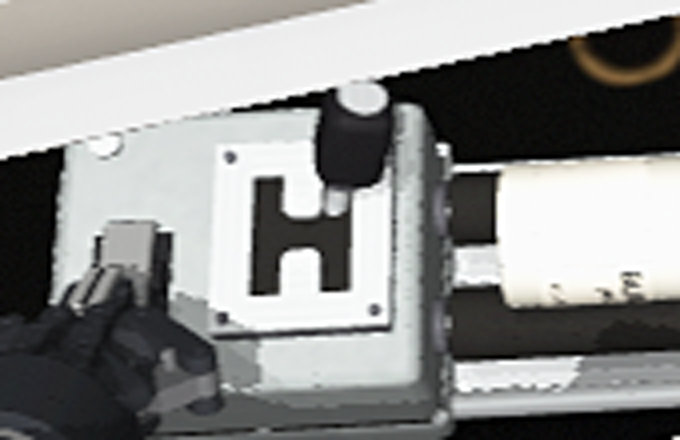

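The lever shaft sits at the far end of the right slot (335,200) with the cap at (363,97). The finger is over the rocker's near half at (100,288). Now I press.

Run:
```python
from h import *
bot.movel(W(-28,73,142)); 
print(bot.movel(W(-28,73,112),max_speed=20,threshold=18)); rep("pressed")
bot.movel(W(-28,73,150)); bot.movel(W(-120,73,190)); rep("clear")
a=imaging.capture("wrist"); b=imaging.capture("top")[250:360,130:300]
cv2.imwrite("pics/fin.png",np.hstack([cv2.resize(a,(400,300)),cv2.resize(b,(400,300))]))
```

```text
True
pressed t18.2 mach [-28.2  73.4 121.1] F [-7.  -2.4  9.6]
clear t19.4 mach [-119.9   72.8  189.4] F [0.1 0.  0.2]
```

View pics/fin.png

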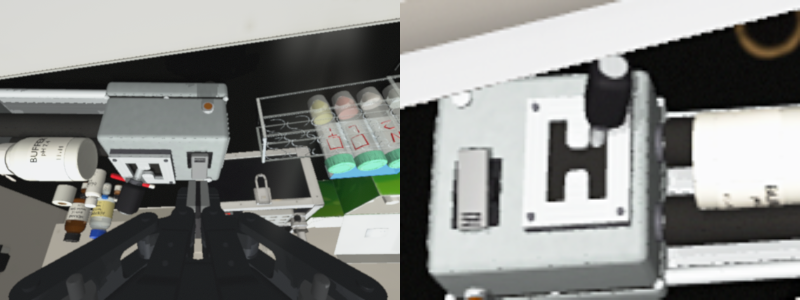

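The rocker changed tilt, since its near end now looks lower in the right-hand view, and the lever is still in third. A light touch followed by a press will confirm that the rocker is at its stop.

Run:
```python
from h import *
bot.movel(W(-28,73,150)); bot.movel(W(-28,73,128)); 
print(bot.movel(W(-28,73,112),max_speed=10,threshold=2.5)); rep("touch")
print(bot.movel(W(-28,73,112),max_speed=15,threshold=20)); rep("pressed")
bot.movel(W(-28,73,150)); bot.movel(W(-120,73,190)); rep("clear")
```

```text
True
touch t21.5 mach [-27.9  72.9 121.5] F [-1.9  0.5  5.2]
True
pressed t21.8 mach [-27.7  73.  121.3] F [-6.6 -0.9  9.6]
clear t22.9 mach [-119.9   72.8  189.4] F [-0.2 -0.8 -0.2]
```

Touch and press both stopped at the same height (121.5 and 121.3 mm), so the switch is fully on.

```bash
python3 -c "
from bench import bot
bot.dwell(0.5); print(bot.sign_off())"
```

```text
the job is handed in; nothing more can be done
None
```

The job is handed in: by pushing alone, the lever went from second to fully home in third, then the drive was switched on. The arm is clear, and the bottle and worktop items were not touched as far as the pictures and forces show.

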